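Seat the filter drawer and hold the air gate half open

TASK

On the furniture-painting bench, push the extractor's open filter drawer fully home until its catch clicks in. Then, with the gripper fingers, slide the sprung air gate on top of the extractor to half of its travel and finish while still holding it there against its spring: do not let go. Leave the wax pot, tape roll and small tin where they are.

Things in the scene. Friction and masses are not known exactly. Their poses are not given: they have to be found in the camera images.
- extractor: Low grey metal filter unit fixed to the bench, 240 (x) by 340 (y) by 120 mm high; place and yaw (within 0.35 rad) vary. Origin: centre of its underside; -x is the front (drawer side, towards the robot), y runs along the front, z up. On its flat top the air gate lies between two guide rails, 10 mm high, along y from -100 to +85 mm, at x = -43 and +63 mm.
- filter_drawer (a joint): How far the filter drawer is out, m: 0 = fully home, 0.11 = fully out; starts 0.05 to 0.085. It closes along the extractor's +x. About 1 N friction, stays where left; a sprung ball catch resists (up to about 5 N) from 16 mm out to 6 mm out, then pulls the drawer in against its stop.
- drawer_front (a point): Upper edge, mid-width, of the flat outer face of the drawer's grey front plate (330 mm wide, 12 to 104 mm above the bench); moves with the drawer. Site at x = -135 mm, y = 0, z = 104 mm in the extractor's frame when home. Face looks to the extractor's -x; a finger pull (90 mm wide, 12 mm proud) sticks out 39 to 49 mm above the bench.
- air_gate (a joint): How far the air gate is open, m: 0 = shut (where its spring returns it), 0.07 = wide open at its stop; half travel is 0.035. It opens along the extractor's +y. The spring pushes back with about 2 N at 0, 6 N at half travel and 10.5 N at 0.07; let go, it shuts by itself.
- gate_tab (a point): Top middle of the gate's upright aluminium tab: 40 mm wide (extractor's x), 10 mm thick (y, sliding direction), 46 mm tall, on a 4 mm plate (94 by 75 mm) over a dark air opening. Site 172 mm above the bench; gate shut: x = +10, y = -42.5 mm in the extractor's frame. A pointer on the gate passes three dark marks on the front rail: shut, half, wide open.
- wax_pot: Loose glass jar with steel cap, 60 mm diameter, 55 mm tall, origin at its underside, standing on the bench beside the extractor's front corner on its -y side. To be left alone.
- tape_roll: Loose pale masking-tape roll, 110 mm outside diameter, 25 mm high, lying flat on the bench on the extractor's +y side, origin at its underside. To be left alone.
- small_tin: Loose small tin, 44 mm diameter, 32 mm tall, standing on the extractor's top near its +y end, origin at its underside. To be left alone.

How it is judged:
By the outcome, as a careful person would: the job done as asked, in the order asked, and still so for the second after the job is handed in, while the arm keeps its last pose, push and grip.
It also fails if it takes over 45 s, if anything falls off the work surface, if the arm or the gripper's body presses on something with over 40 N, if the wrist force passes 120 N, or if a joint passes its speed limit or range.

ROBOT

A 6-joint arm with a two-finger parallel gripper is mounted at the origin on the work surface. World frame = base frame: x ahead of the robot, y to its left, z up, the work surface at z = 0. Lengths are in m, angles in rad, forces in N, time in s.
With the tool pointing down it reaches from about 0.2 to 0.875 m from the base axis. Payload 3.4 kg.
Tool frame: the origin (TCP) lies at the very end of the fingers, on their centre line; the grasp point (between the pads) lies 19 mm behind it; z points along the fingers, y is the line along which they close (so a half turn about z gives the same grasp; the last joint's range is limited). The gripper opens to 94 mm and grips with 3 to 60 N. Pads are 16 mm wide; open, the fingers measure 119 mm over their backs; the gripper's body (75 mm by 177 mm) begins 78 mm behind the grasp point.
Start: joints at [-1.248, 0.276, 1.505, -0, 1.361, -0.121], TCP at [0.247, -0.519, 0.205] pointing down, gripper open.
Joint ranges: [-2.89, 2.89], [-0.75, 2.08], [0.22, 2.7], [-1.18, 4.32], [0.11, 2.71], [-2.7, 2.7]. Speed limits (rad/s): [2.57, 2.57, 3.14, 3.14, 3.14, 3.14].

INTERFACE

Orientations are given as [roll, pitch, yaw] about the fixed x, y, z axes, in that order (R = Rz(yaw) Ry(pitch) Rx(roll)).
In Python, from workcell import readout, eyes, robot gives the robot as it stands.
- The arm moves only by the tool send_rows, never from a script. Its argument "targets" is a list of rows, each a list of 6 numbers: the shift along the tool's x, y, z in units of 0.25 m (1.0 is 0.25 m), then the turn, a rotation vector about the tool's x, y, z in units of pi rad (1.0 is pi rad). In form: [[tx, ty, tz, wx, wy, wz], ...]. A call has 1 to 20 rows; each row is the pose to reach, as a shift and turn from the pose commanded when the call began, along the tool's axes at that moment, turning the shorter way round; what a row does not reach only later rows make up. A row lasts 1/8 s, in which the tool goes at most 62.5 mm and 10.7 degrees, less where a joint would pass 70% of its speed; a pose out of reach is approached as far as the arm can. A call with a number of a shift or a turn outside -1 to 1 is refused whole. A call with a gripper value outside its range is refused whole. "jaw" is the closure, from -1 (fully open) to 1 (shut), set as the call begins (left out, the last holds). The fingers move at their own pace and stop on an object; "squeeze" is the grip in N (left out, the last holds). Time passes only in rows, so rows that repeat a pose let the fingers close. It gives the time, the measured TCP pose, the force, the opening and the grip force at its end, in the units of the state.
- readout.read_state(): the state, without advancing time (a new reading comes with each control period).
- eyes.capture(name): name is "scene" or "side" or "wrist"; returns a dict with "img" (420x560x3 uint8, red, green, blue), "range_z" (420x560 float32, m along the optical axis (not along the pixel's ray), 0 where there is no reading), "fx", "fy", "cx", "cy" (pixels), "k1" (the pictures are not rectified: a ray, as slopes to the right and down, at radius r is drawn at 1 + k1 r^2 times it, then the intrinsics apply), "R" (3x3) and "t" (3): a world point X has camera coordinates R X + t. Camera axes: x right, y down, z forward; pixel columns grow to the right and rows downward; lengths in m; the calibration is good to about 2 mm. A picture is of the moment at which its call begins.
- robot.close_job(): hands the job in; it is judged then, once.
The state is a dict: "time": time; "joint_pos": joint angles; "joint_velocities": joint speeds; "joint_efforts": joint torques, N m; "eef_pos": TCP position; "eef_rot": TCP orientation; "ft_force": force on the tool from outside, world axes, zero at the start; "torque": the same for the moment, N m; "width": finger opening in m; "gripper_force": force on a finger pad.
Only numpy, scipy, OpenCV 4.12 (cv2) and the standard library are available. Lean on these libraries where they do the work, as an engineer would, in place of code of your own. Each camera call takes 0.05 s, during which the arm holds its last target. There are 200 camera calls.

## Working session

There is one attempt and no reset: what is moved stays moved. The work goes in short steps, Python scripts to look and compute and a tool call to move; the robot and the scene stay as the last step left them, time stands still between calls to the robot, and variables do not carry over. Pictures are saved under pics/ and viewed, at most 10 in all, crops included, and the job is handed in when it is done.

Besides the shell and the picture viewer there is one more tool, called after "Request:" by a JSON object that holds its "api" and its "payload". send_rows: Moves the arm, as the interface text tells. Its arguments: {"type":"object","properties":{"targets":{"type":"array"},"jaw":{"type":"number"},"squeeze":{"type":"number"}},"required":["targets"]}

```bash
mkdir -p pics; cat > h.py <<'E'
import numpy as np, cv2
from workcell import readout, eyes, robot
def cloud(c):
    h,w=c["range_z"].shape
    K=np.array([[c["fx"],0,c["cx"]],[0,c["fy"],c["cy"]],[0,0,1.]])
    u,v=np.meshgrid(np.arange(w),np.arange(h))
    p=cv2.undistortPoints(np.stack([u,v],-1).reshape(-1,1,2).astype(np.float64),K,np.array([c["k1"],0,0,0.])).reshape(h,w,2)
    z=c["range_z"].astype(float)
    P=np.dstack([p[...,0]*z,p[...,1]*z,z])
    W=(P-np.array(c["t"]))@np.array(c["R"])
    W[z==0]=np.nan
    return W
E
python3 - <<'E'
from h import *
s=readout.read_state(); print(s)
ims=[]
for n in("scene","side"):
    c=eyes.capture(n); np.savez(n,**c); ims.append(c["img"])
    print(n, -np.array(c["R"]).T@np.array(c["t"]))
    cv2.imwrite(f"pics/{n}0.png",c["img"][...,::-1])
E
```

```text
{'time': 0.0, 'joint_pos': array([-1.24799019e+00,  2.76588960e-01,  1.50609595e+00, -1.99858487e-06,
        1.36071870e+00, -1.20972812e-01]), 'joint_velocities': array([ 2.25935410e-03,  8.25830353e-05,  5.30622515e-04,  6.32200886e-04,
        4.11028032e-05, -3.68913649e-04]), 'joint_efforts': array([-1.05746811e-03, -4.04595709e+01, -2.37232053e+01,  7.00620306e-02,
        3.43692396e-02, -1.24997941e-04]), 'eef_pos': array([ 0.2467078 , -0.5187604 ,  0.20462302]), 'eef_rot': array([-3.13979469e+00, -2.16603451e-04,  4.43779177e-01]), 'ft_force': array([-0.52872806,  0.63926407,  0.80388003]), 'torque': array([ 0.01273008, -0.01357758, -0.01518418]), 'gripper_force': 0.0, 'width': 0.09386001557742854}
scene [0.92958605 0.58611838 0.88552014]
side [0.31320109 0.55020714 0.81440082]
```

View pics/scene0.png

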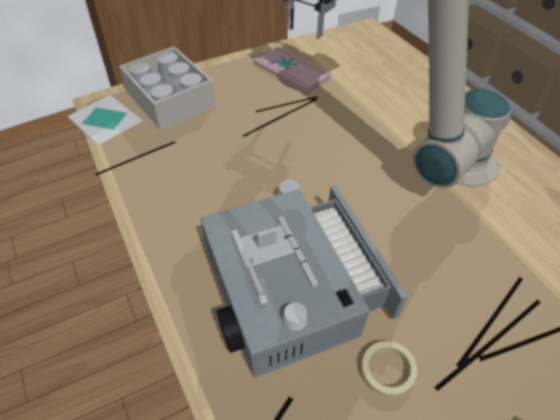

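View pics/side0.png

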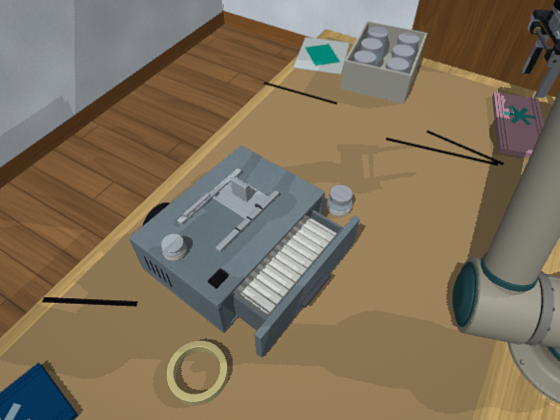

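The scene view shows the extractor around (285,275) with the gate tab near (267,238), the tin at (295,316), the tape at (388,368) and the wax pot at (289,188). The drawer plate runs from (333,195) to (398,300). The side view shows the tab at (242,188) and the plate from (357,220) to (262,345). Next I measure from the depth cloud.

```bash
cat > m.py <<'E'
from h import *
for n in("scene","side"):
    c=dict(np.load(n+".npz")); W=cloud(c); z=W[...,2]
    print(n,"bench z",np.nanmedian(z[350:400,300:350] if n=="scene" else z[230:280,380:420]))
    m=((z>.112)&(z<.128)&(W[...,0]>.2)&(W[...,0]<.9)&(abs(W[...,1])<.5)).astype(np.uint8)
    k,l,st,ce=cv2.connectedComponentsWithStats(m); i=1+np.argmax(st[1:,4]); 
    P=W[l==i]; r=cv2.minAreaRect(P[:,:2].astype(np.float32)*1000)
    b=cv2.boxPoints(r); print("top",r,np.median(P[:,2])); 
    # extractor yaw: x axis along short side
    e=b[1]-b[0]; f=b[2]-b[1]; s=e if np.linalg.norm(e)<np.linalg.norm(f) else f
    yaw=np.arctan2(s[1],s[0]); yaw=(yaw+np.pi/2)%np.pi-np.pi/2
    C=np.array(r[0])/1000; print("yaw",yaw)
    ux=np.array([np.cos(yaw),np.sin(yaw)]);uy=np.array([-ux[1],ux[0]])
    d=W[...,:2]-C; X=d@ux;Y=d@uy
    q=(z>.16)&(z<.178)&(abs(X)<.1)&(abs(Y)<.12)
    print("tab",np.median(X[q]),np.percentile(X[q],[2,98]),np.median(Y[q]),np.percentile(Y[q],[2,98]),z[q].max(),q.sum())
    q=(z>.095)&(z<.109)&(X<-.15)&(X>-.28)&(abs(Y)<.2)
    print("plate",np.percentile(X[q],[2,50,98]),np.percentile(Y[q],[1,99]),q.sum())
    q=(z>.145)&(z<.158)&(abs(X)<.13)&(Y>.06)&(Y<.18); print("tin",np.median(X[q]),np.median(Y[q]))
    q=(z>.045)&(z<.06)&(X>-.3)&(X<0)&(Y<-.175)&(Y>-.3); print("pot",np.median(X[q]),np.median(Y[q]),W[q].mean(0))
E
python3 m.py
```

```text
scene bench z 0.0013297320651458524
top ((681.3748168945312, 128.3557891845703), (343.602294921875, 241.97665405273438), 83.7055435180664) 0.12056251369768291
yaw -0.10985899
tab 0.010591712336166296 [-0.00851315  0.02950356] -0.038398833373723434 [-0.04615896 -0.03573284] 0.17513876903354111 140
plate [-0.21198151 -0.20167041 -0.17159564] [-0.15833014  0.1658342 ] 1171
tin 0.022411218734830773 0.13870034247107507
pot -0.1245231033805501 -0.24152779827817605 [ 0.53140701 -0.09808351  0.05564917]
side bench z 0.0005979887481869505
top ((681.0161743164062, 128.18177795410156), (342.0430908203125, 242.14193725585938), 83.41221618652344) 0.1198260244064474
yaw -0.11497855
tab 0.00879975710830335 [-0.00964907  0.02891828] -0.03943048783436287 [-0.04700916 -0.0368845 ] 0.17469030903720903 124
plate [-0.21268347 -0.2060215  -0.19295815] [-0.16006242  0.16376021] 1411
tin 0.020478509491838052 0.13768145774284862
pot -0.12574500710851205 -0.23598589741749937 [ 0.52916465 -0.09214549  0.05397021]
```

```bash
cat > g.py <<'E'
from h import *
from scipy.spatial.transform import Rotation as Ro
import sys
yaw=-.1125; C=np.array([.681,.128])
def go(X,Y,z):
    s=readout.read_state(); R=Ro.from_euler("xyz",s["eef_rot"])
    c,n=np.cos(yaw),np.sin(yaw)
    p=np.r_[C+[c*X-n*Y,n*X+c*Y],z]
    d=s["eef_pos"]-np.r_[C,0]
    print("t",s["time"],"ext XYz",np.round([c*d[0]+n*d[1],-n*d[0]+c*d[1],d[2]],4),"F",s["ft_force"].round(1),"w",round(s["width"],4),round(s["gripper_force"],1))
    print("row",(R.inv().apply(p-s["eef_pos"])/.25).round(3),((R.inv()*Ro.from_euler("xyz",[np.pi,0,yaw])).as_rotvec()/np.pi).round(4))
if __name__=="__main__": go(*map(float,sys.argv[1:]))
E
python3 g.py -.27 0 .2
```

```text
t 0.1 ext XYz [-0.3589 -0.6915  0.2047] F [ 0.4 -0.  -0.5] w 0.0938 0.0
row [ 1.763 -2.161  0.023] [-5.000e-04  1.000e-04  1.771e-01]
```

Request:
{"api": "send_rows", "payload": {"targets": [[0.1,-0.12,0,0,0,0.02],[0.25,-0.3,0,0,0,0.06],[0.4,-0.48,0,0,0,0.1],[0.55,-0.66,0,0,0,0.14],[0.7,-0.85,0,0,0,0.177],[0.8,-0.97,0,0,0,0.177],[0.8,-0.97,0,0,0,0.177],[0.8,-0.97,0,0,0,0.177]], "jaw": 1, "squeeze": 30}}

```text
time: 1.1
eef_pos: [0.3235, -0.2152, 0.2055]
eef_rot: [3.14, -0.0, -0.112]
ft_force: [-1.0, -0.6, -0.2]
width: 0.0174
gripper_force: 0.0
```

```bash
python3 g.py -.27 0 .15
```

```text
t 1.1 ext XYz [-0.3167 -0.3811  0.2055] F [-1.  -0.6 -0.2] w 0.0174 0.0
row [ 0.188 -1.525  0.22 ] [ 0.0004 -0.0001  0.0002]
```

Request:
{"api": "send_rows", "payload": {"targets": [[0.02,-0.12,0,0,0,0],[0.05,-0.32,0,0,0,0],[0.08,-0.54,0,0,0,0],[0.12,-0.76,0.0,0,0,0],[0.13,-0.92,0,0,0,0],[0.13,-1,0,0,0,0]]}}

```text
time: 1.85
eef_pos: [0.3848, 0.0308, 0.2053]
eef_rot: [3.141, 0.0, -0.112]
ft_force: [-0.6, -0.3, -0.1]
width: 0.0003
gripper_force: 0.0
```

Request:
{"api": "send_rows", "payload": {"targets": [[0,-0.15,0.1,0,0,0],[0.02,-0.3,0.2,0,0,0],[0.04,-0.46,0.35,0,0,0],[0.05,-0.52,0.5,0,0,0],[0.05,-0.525,0.54,0,0,0],[0.05,-0.525,0.54,0,0,0],[0.05,-0.525,0.54,0,0,0]]}}

```text
time: 2.72
eef_pos: [0.4121, 0.1586, 0.0716]
eef_rot: [-3.141, -0.002, -0.114]
ft_force: [-0.2, -0.3, 0.5]
width: 0.0003
gripper_force: 0.0
```

```bash
python3 g.py -.143 0 .07; python3 - <<'E'
from h import *
c=eyes.capture("side"); cv2.imwrite("pics/side1.png",c["img"][...,::-1])
E
```

```text
t 2.725 ext XYz [-2.706e-01  2.000e-04  7.160e-02] F [-0.2 -0.3  0.5] w 0.0003 0.0
row [0.51  0.    0.008] [-0.0001 -0.0007 -0.0004]
```

View pics/side1.png

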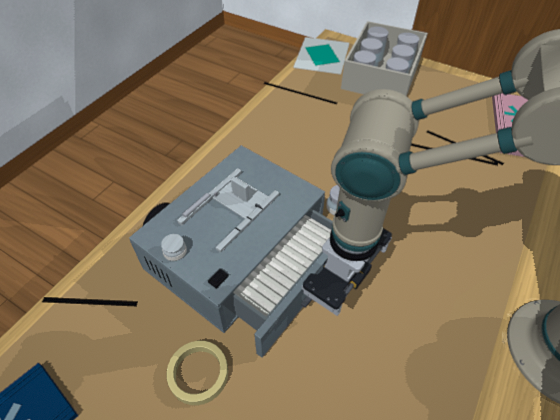

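The gripper, at about (335,275), is in front of the drawer plate, clear of the pot and tape. Next I push slowly.

Request:
{"api": "send_rows", "payload": {"targets": [[0.05,0,0,0,0,0],[0.1,0,0,0,0,0],[0.15,0,0,0,0,0],[0.19,0,0,0,0,0],[0.23,0,0,0,0,0],[0.27,0,0,0,0,0],[0.31,0,0,0,0,0],[0.35,0,0,0,0,0],[0.39,0,0,0,0,0],[0.42,0,0,0,0,0],[0.44,0,0,0,0,0]]}}

```text
time: 4.15
eef_pos: [0.5208, 0.147, 0.0705]
eef_rot: [-3.142, -0.0, -0.112]
ft_force: [-1.1, -0.9, -0.2]
width: 0.0007
gripper_force: 0.5
```

Request:
{"api": "send_rows", "payload": {"targets": [[0.01,0,0,0,0,0],[0.02,0,0,0,0,0],[0.03,0,0,0,0,0],[0.04,0,0,0,0,0],[0.05,0,0,0,0,0],[0.06,0,0,0,0,0],[0.06,0,0,0,0,0]]}}

```text
time: 5.03
eef_pos: [0.5295, 0.1459, 0.0705]
eef_rot: [3.141, 0.01, -0.112]
ft_force: [-9.4, 1.8, 7.0]
width: 0.0005
gripper_force: 5.2
```

```bash
python3 g.py -.143 0 .07
```

```text
t 5.025 ext XYz [-0.1525  0.0008  0.0705] F [-9.4  1.8  7. ] w 0.0005 5.2
row [0.038 0.003 0.002] [0.0002 0.0031 0.0001]
```

Request:
{"api": "send_rows", "payload": {"targets": [[0.01,0,0,0,0,0],[0.02,0,0,0,0,0],[0.03,0,0,0,0,0],[0.03,0,0,0,0,0],[0.03,0,0,0,0,0]]}}

```text
time: 5.65
eef_pos: [0.5377, 0.1451, 0.0705]
eef_rot: [3.141, 0.009, -0.112]
ft_force: [-10.6, 1.5, 7.7]
width: -0.0
gripper_force: 5.1
```

```bash
python3 g.py -.143 0 .07; python3 - <<'E'
from h import *
c=eyes.capture("side"); cv2.imwrite("pics/side2.png",cv2.resize(c["img"][130:360,120:420,::-1],None,fx=2.5,fy=2.5))
E
```

```text
t 5.65 ext XYz [-0.1443  0.0009  0.0705] F [-10.6   1.5   7.7] w -0.0 5.1
row [0.005 0.003 0.002] [0.0001 0.0028 0.0001]
```

View pics/side2.png

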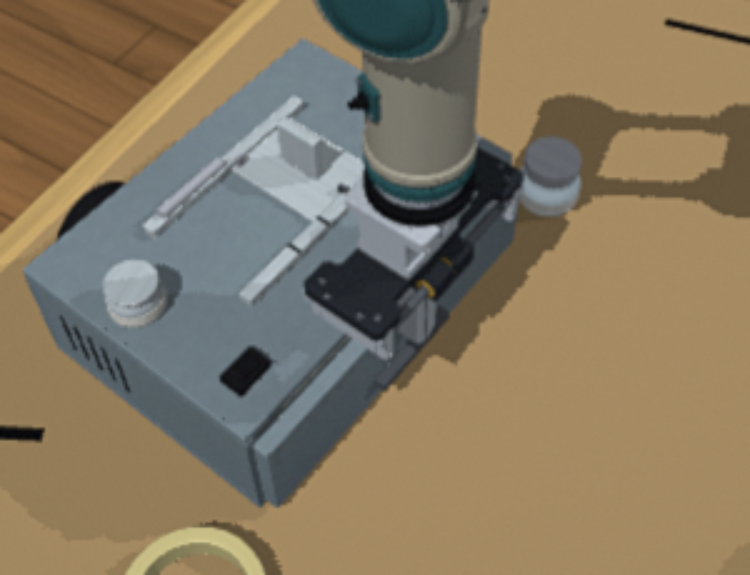

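The crop shows the plate almost home, with a thin gap still visible at about (265,440); the pot is untouched. I keep pushing.

Request:
{"api": "send_rows", "payload": {"targets": [[0.01,0,0,0,0,0],[0.02,0,0,0,0,0],[0.03,0,0,0,0,0],[0.03,0,0,0,0,0],[0.03,0,0,0,0,0]]}}

```text
time: 6.32
eef_pos: [0.5374, 0.145, 0.0705]
eef_rot: [3.14, 0.023, -0.113]
ft_force: [-23.5, 4.4, 18.6]
width: 0.0003
gripper_force: 12.1
```

```bash
python3 g.py -.143 0 .07
```

```text
t 6.325 ext XYz [-0.1446  0.0008  0.0705] F [-23.5   4.4  18.6] w 0.0003 12.1
row [0.007 0.003 0.002] [ 0.0004  0.0074 -0.0001]
```

Request:
{"api": "send_rows", "payload": {"targets": [[-0.05,0,0,0,0,0],[-0.12,0,0,0,0,0],[-0.2,0,-0.05,0,0,0],[-0.22,0,-0.2,0,0,0],[-0.24,0,-0.4,0,0,0],[-0.24,0,-0.6,0,0,0],[-0.24,0,-0.72,0,0,0],[-0.24,0,-0.72,0,0,0]]}}

```text
time: 7.32
eef_pos: [0.4922, 0.1506, 0.2529]
eef_rot: [-3.14, -0.007, -0.112]
ft_force: [-0.4, 0.5, -0.9]
width: 0.0002
gripper_force: 0.0
```

```bash
python3 - <<'E'
from h import *
for n in("scene","side"):
    c=eyes.capture(n); np.savez(n,**c)
    W=cloud(c); ux=np.array([np.cos(.1125),-np.sin(.1125)]);uy=np.array([-ux[1],ux[0]])
    d=W[...,:2]-[.681,.128];X=d@ux;Y=d@uy;z=W[...,2]
    for a,b in((-.17,-.13),(-.13,-.1),(.1,.13),(.13,.165)):
        q=(z>.085)&(z<.115)&(X<-.1)&(X>-.28)&(Y>a)&(Y<b)
        print(n,a,q.sum(),np.percentile(X[q],[2,10,50]) if q.sum() else "")
cv2.imwrite("pics/side3.png",cv2.resize(c["img"][130:360,120:420,::-1],None,fx=2.5,fy=2.5))
E
python3 m.py | grep -v plate; python3 g.py .01 -.0425 .24
```

```text
scene -0.17 37 [-0.13437714 -0.13321205 -0.13020778]
scene -0.13 37 [-0.13394576 -0.13318877 -0.12970746]
scene 0.1 54 [-0.13520834 -0.13418232 -0.13046761]
scene 0.13 67 [-0.13412339 -0.13358229 -0.12979457]
side -0.17 84 [-0.13574721 -0.13512027 -0.13334442]
side -0.13 0 
side 0.1 207 [-0.13529342 -0.13458115 -0.12896916]
side 0.13 244 [-0.13531922 -0.13483651 -0.12977451]
scene bench z 0.0012441669197034372
top ((681.4512329101562, 128.88973999023438), (343.0962829589844, 241.6201934814453), 83.60799407958984) 0.12055474127536059
yaw -0.11156154
tab 0.01067100564922055 [-0.0084095   0.02963422] -0.039002905332091636 [-0.0466469  -0.03656409] 0.1759640017659667 141
t 7.425 ext XYz [-0.1923  0.0007  0.2495] F [ 0.5 -0.2 -0.7] w 0.0005 0.0
row [0.809 0.173 0.038] [0.0001 0.0001 0.    ]Traceback (most recent call last):
  File "m.py", line 18, in <module>
    print("plate",np.percentile(X[q],[2,50,98]),np.percentile(Y[q],[1,99]),q.sum())
                  ~~~~~~~~~~~~~^^^^^^^^^^^^^^^^
    return _quantile_unchecked(
        a, q, axis, out, overwrite_input, method, keepdims, weights)
    return _ureduce(a,
                    func=_quantile_ureduce_func,
    ...<5 lines>...
                    overwrite_input=overwrite_input,
                    method=method)
    r = func(a, **kwargs)
    result = _quantile(arr,
                       quantiles=q,
    ...<2 lines>...
                       out=out,
                       weights=wgt)
    slices_having_nans = np.isnan(arr[-1, ...])
                                  ~~~^^^^^^^^^
IndexError: index -1 is out of bounds for axis 0 with size 0
```

View pics/side3.png

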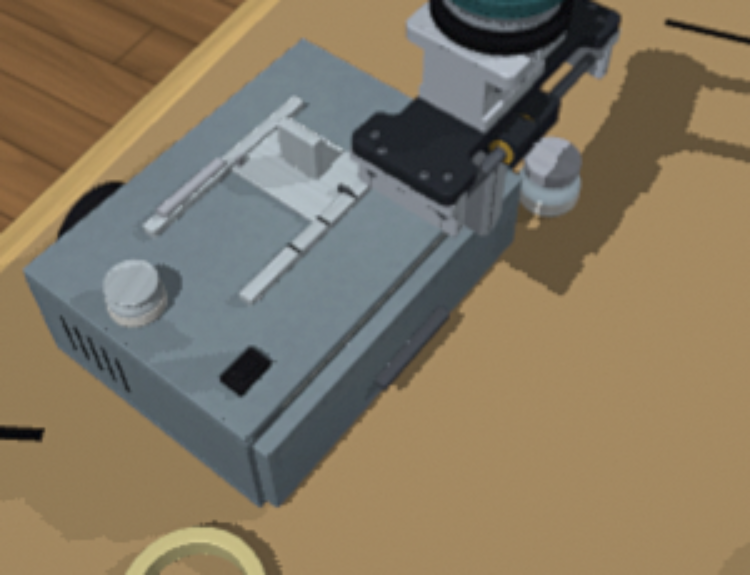

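The drawer face is now at x = -0.135 m, so it is home. The gate is still shut with the tab at about (303,150); tin, pot and tape are undisturbed. Next I move over the tab with the jaw open.

Request:
{"api": "send_rows", "payload": {"targets": [[0.1,0.02,0,0,0,0],[0.28,0.06,0,0,0,0],[0.48,0.11,0,0,0,0],[0.68,0.15,0,0,0,0],[0.78,0.17,0.02,0,0,0],[0.81,0.173,0.04,0,0,0],[0.81,0.173,0.04,0,0,0],[0.81,0.173,0.04,0,0,0]], "jaw": -1}}

```text
time: 8.43
eef_pos: [0.6855, 0.0853, 0.2405]
eef_rot: [3.142, 0.001, -0.112]
ft_force: [-0.5, -0.3, 1.1]
width: 0.0771
gripper_force: 0.0
```

```bash
python3 g.py .01 -.0425 .14; python3 - <<'E'
from h import *
c=eyes.capture("wrist"); cv2.imwrite("pics/w1.png",c["img"][...,::-1])
E
```

```text
t 8.425 ext XYz [ 0.0093 -0.0419  0.2405] F [-0.5 -0.3  1.1] w 0.0771 0.0
row [0.003 0.002 0.402] [0.     0.0003 0.0003]
```

View pics/w1.png

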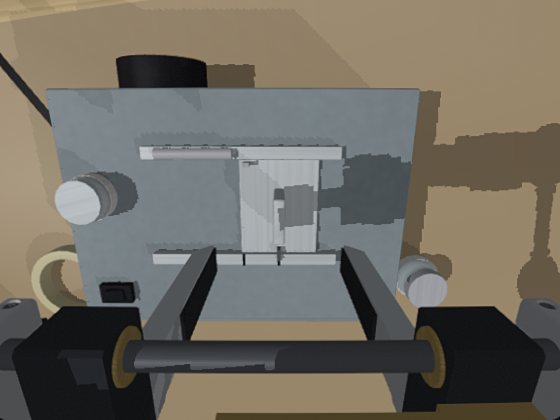

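The wrist view shows the tab at about (280,215), midway between the fingertips at (212,250) and (345,250). Next I descend and grip.

Request:
{"api": "send_rows", "payload": {"targets": [[0,0,0.06,0,0,0],[0,0,0.18,0,0,0],[0,0,0.28,0,0,0],[0,0,0.36,0,0,0],[0,0,0.39,0,0,0],[0,0,0.4,0,0,0],[0,0,0.4,0,0,0]]}}

```text
time: 9.35
eef_pos: [0.6871, 0.0848, 0.1411]
eef_rot: [-3.142, -0.001, -0.112]
ft_force: [-0.1, -0.2, 0.0]
width: 0.0941
gripper_force: 0.0
```

Request:
{"api": "send_rows", "payload": {"targets": [[0,0,0,0,0,0],[0,0,0,0,0,0],[0,0,0,0,0,0],[0,0,0,0,0,0],[0,0,0,0,0,0],[0,0,0,0,0,0],[0,0,0,0,0,0],[0,0,0,0,0,0],[0,0,0,0,0,0],[0,0,0,0,0,0],[0,0,0,0,0,0],[0,0,0,0,0,0]], "jaw": 1, "squeeze": 35}}

```text
time: 10.85
eef_pos: [0.6867, 0.0848, 0.1405]
eef_rot: [-3.141, -0.0, -0.112]
ft_force: [0.2, 0.7, 0.4]
width: 0.0101
gripper_force: 35.0
```

```bash
python3 g.py .01 -.0075 .14
```

```text
t 10.85 ext XYz [ 0.0105 -0.0422  0.1405] F [0.2 0.7 0.4] w 0.0101 35.0
row [-0.002 -0.139  0.002] [-0.     -0.      0.0001]
```

Request:
{"api": "send_rows", "payload": {"targets": [[0,-0.01,0,0,0,0],[0,-0.03,0,0,0,0],[0,-0.05,0,0,0,0],[0,-0.07,0,0,0,0],[0,-0.09,0,0,0,0],[0,-0.11,0,0,0,0],[0,-0.13,0,0,0,0],[0,-0.14,0,0,0,0],[0,-0.14,0,0,0,0],[0,-0.14,0,0,0,0],[0,-0.14,0,0,0,0]]}}

```text
time: 12.22
eef_pos: [0.6906, 0.1187, 0.1404]
eef_rot: [3.14, -0.0, -0.112]
ft_force: [-0.3, -5.6, -0.3]
width: 0.0097
gripper_force: 35.0
```

```bash
python3 g.py .01 -.0072 .14; python3 - <<'E'
from h import *
for n in("scene","side"):
    c=eyes.capture(n); W=cloud(c); ux=np.array([np.cos(.1125),-np.sin(.1125)]);uy=np.array([-ux[1],ux[0]])
    o=dict(np.load(n+".npz")); 
    for k,cc in(("before",o),("now",c)):
        W=cloud(cc); d=W[...,:2]-[.681,.128];X=d@ux;Y=d@uy;z=W[...,2]
        q=(z>.135)&(z<.178)&(X>.02)&(X<.029)&(abs(Y)<.06)
        print(n,k,q.sum(),np.percentile(Y[q],[5,50,95]) if q.sum() else "")
cv2.imwrite("pics/side4.png",cv2.resize(c["img"][140:300,140:340,::-1],None,fx=3.5,fy=3.5))
c=eyes.capture("wrist"); cv2.imwrite("pics/w2.png",c["img"][...,::-1])
E
```

```text
t 12.225 ext XYz [ 0.0106 -0.0081  0.1404] F [-0.3 -5.6 -0.3] w 0.0097 35.0
row [-0.002 -0.004  0.002] [ 0.0006 -0.      0.0001]
scene before 67 [-0.04429536 -0.03733596 -0.03541694]
scene now 72 [-0.01113745 -0.00326361 -0.00185431]
side before 50 [-0.04491719 -0.03796711 -0.03687306]
side now 1 [0.00701799 0.00701799 0.00701799]
```

View pics/side4.png

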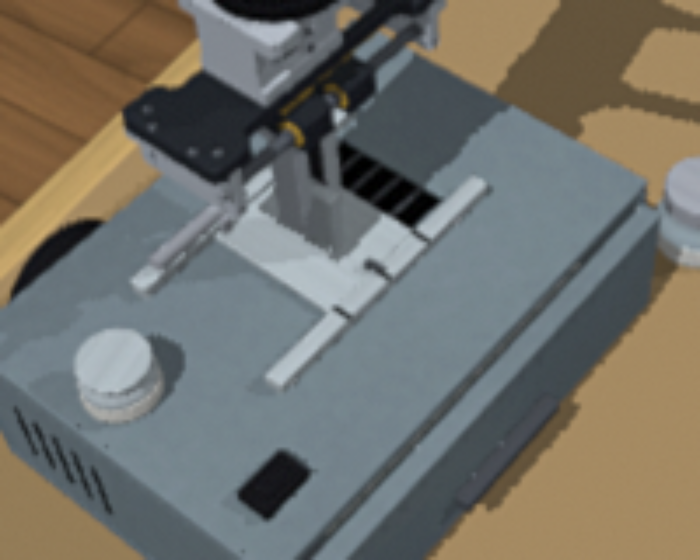

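View pics/w2.png

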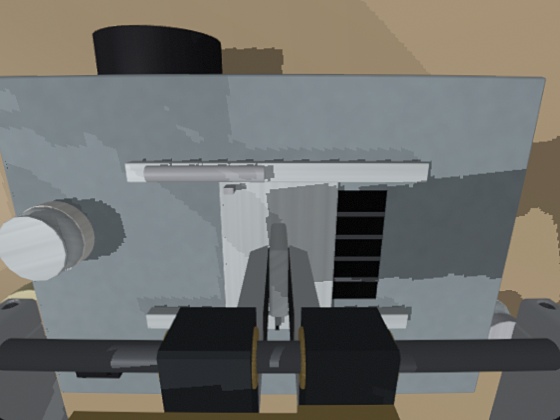

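The side view shows the gate held open, with the pointer at about (375,265) near the middle mark at about (390,265). The measured travel is 34.1 mm, so I trim by about 1 mm.

Request:
{"api": "send_rows", "payload": {"targets": [[0,-0.004,0,0,0,0],[0,-0.004,0,0,0,0],[0,-0.004,0,0,0,0],[0,-0.004,0,0,0,0],[0,-0.004,0,0,0,0],[0,-0.004,0,0,0,0],[0,-0.004,0,0,0,0],[0,-0.004,0,0,0,0]]}}

```text
time: 13.38
eef_pos: [0.6907, 0.1195, 0.1404]
eef_rot: [3.139, -0.0, -0.112]
ft_force: [-0.2, -6.1, 0.3]
width: 0.0097
gripper_force: 35.0
```

```bash
python3 - <<'E'
from h import *
import g
g.go(.01,-.0072,.14)
c=eyes.capture("scene"); o=dict(np.load("scene.npz"))
ux=np.array([np.cos(.1125),-np.sin(.1125)]);uy=np.array([-ux[1],ux[0]])
r=[]
for cc in(o,c):
    W=cloud(cc); d=W[...,:2]-[.681,.128];X=d@ux;Y=d@uy;z=W[...,2]
    q=(z>.135)&(z<.178)&(X>.02)&(X<.029)&(abs(Y)<.06)
    r.append(np.percentile(Y[q],[5,50,95]))
    q=(z>.085)&(z<.115)&(X<-.1)&(X>-.28)&(abs(Y)<.165)
    print("drawer",np.percentile(X[q],5))
print(r[1]-r[0])
E
```

```text
t 13.375 ext XYz [ 0.0106 -0.0074  0.1404] F [-0.2 -6.1  0.3] w 0.0097 35.0
row [-0.002 -0.001  0.002] [ 0.0007 -0.      0.0001]
drawer -0.13416436572529788
drawer -0.13421833856210236
[0.02959561 0.03454845 0.03424926]
```

Travel is now about 34.8 mm at 6.1 N, which matches half travel. The drawer is still home, so I hand in while gripping.

```bash
python3 -c "
from workcell import robot
print(robot.close_job())"
```

```text
the job is handed in; nothing more can be done
None
```

I pushed the drawer fully home (its face measures at the home position), then handed in the job at about 13.4 s with the air gate still gripped at about 34.8 mm, half of its travel; the pot, tape roll and tin were not touched.

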